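# Index a flatted carrier in a V-locator and clamp it

### The arm

A 7-joint arm with a two-finger parallel gripper is mounted at the origin on a cart in front of the work surface, level with it; the furniture and walls round the work are solid. World frame = base frame: x ahead of the robot, y to its left, z up, the work surface at z = 0. Lengths are in m, angles in rad, forces in N, time in s.
With the tool pointing down it reaches from about 0.425 to 0.875 m from the base axis. Payload 4.7 kg.
Tool frame: the origin (TCP) lies between the finger pads; the fingertips stand ctrl.tip_reach ahead of it and the grasp point (between the pads) lies 5 mm behind it (ctrl.tip_reach is the distance from the TCP to the fingertips, in m); z points along the fingers, y is the direction in which the jaws open and shut (so a half turn about z gives the same grasp; the last joint's range is limited). The gripper opens to 87 mm and grips with 3 to 60 N. Pads are 19 mm wide; open, the fingers measure 117 mm over their backs; the gripper's body (75 mm by 190 mm) begins 51 mm behind the grasp point.
Start: joints at [-1.3, 0.321, -0.07, 1.45, 0.023, 1.371, -0.057], TCP at [0.165, 0.629, 0.237] pointing down, gripper open.
Joint ranges: [-2.86, 2.86], [-0.3, 2.09], [-1.38, 1.24], [0.06, 2.45], [-1.56, 4.7], [0.09, 2.05], [-2.69, 2.69]. Speed limits (rad/s): [2.57, 2.57, 3.14, 3.14, 3.14, 3.14, 3.14].

### API

Orientations are given as a rotation vector (axis times angle).
In Python, from bench import ctrl gives the robot as it stands.
- The arm moves only by the shell command python3 -m handwheel 'ROWS' [FORCE]. ROWS is JSON, a list of rows, each a list of 7 numbers: the shift along the tool's x, y, z in mm, then the turn, a rotation vector about the tool's x, y, z in rad, then the gripper's target within -1 to 1 (shut at 1, half-way at 0, fully open at -1). In form: [[dx, dy, dz, ax, ay, az, grip], ...]. A call has 1 to 12 rows; each row is the pose to reach, as a shift and turn from the pose commanded when the call began, along the tool's axes at that moment; what a row does not reach only later rows make up. A row lasts 1/8 s, in which the tool goes at most 62.5 mm and 10.7 degrees, less where a joint would pass 70% of its speed; a pose out of reach is approached as far as the arm can. A call with a gripper value outside its range is refused whole. The fingers move at their own pace and stop on an object; FORCE is the grip in N (left out, the last holds). Time passes only in rows, so rows that repeat a pose let the fingers close. It gives the time, the measured TCP pose, the force and the opening at its end, in the units of the state.
- ctrl.get_state(): the state, without advancing time (a new reading comes with each control period).
- ctrl.get_image(name): name is "scene" or "top"; returns the picture (480x640x3 uint8, red, green, blue); there is no depth.
- ctrl.camera_model(name): a dict with "mtx" (3x3 intrinsics, pixels), "xyz" and "orientation" of the camera in the world. Camera axes: x right, y up, looking along -z (the intrinsics and any distortion apply to the point x, -y, -z); pixel columns grow to the right and rows downward; lengths in m; the calibration is good to about 2 mm. A picture is of the moment at which its call begins. camera_model takes no time and is no camera call.
- ctrl.close_job(): hands the job in, once; it reports no verdict.
The state is a dict: "time": time; "joint_positions": joint angles; "qd": joint speeds; "joint_torque": joint torques, N m; "position": TCP position; "tool_rot": TCP orientation; "ft_force": force on the tool from outside, world axes, zero at the start; "torque": the same for the moment, N m; "grip_width": opening from 0.0 (shut) to 1.0 (fully open).
Only numpy, scipy, OpenCV 4.12 (cv2) and the standard library are available. Lean on these libraries where they do the work, as an engineer would, in place of code of your own. Each camera call takes 0.05 s, during which the arm holds its last target.

### The job

Roll the round carrier in the V-groove by its post, without lifting it out, until you feel the flat on its rim seat flush along the longer of the two fences, with the round rim against the shorter one. Clamp it there by sliding the shoe in until it bears on the carrier, then let go; leave the beaker, the vial and the tape roll beside it where they are.

Things in the scene. Friction and masses are not known exactly. Their poses are not given: they have to be found in the camera images.
- locator: fixed V-locator: grey base plate 270 (x) x 200 (y) x 12 mm; two steel fences, 20 mm thick and 22 mm above the plate, meet at 90 degrees and open to the front (-x). Origin on the worktop near the plate's middle; x points to the V's apex at (0.098, 0), y left. Inner faces from the apex: long fence (115 mm) toward -x+y, short fence (72 mm) toward -x-y, each at 45 degrees to x.
- groove_center (a point): fixed point on the plate's top (12 mm above the worktop) where the carrier's centre stands while its round rim touches both fences: (0.020, 0) in the locator's frame; axes as the locator's.
- long_fence_mark (a point): fixed point on the inner face of the long fence, 55 mm from the apex and 20 mm above the worktop, where the middle of the carrier's flat lies when it is seated: (0.059, 0.039) in the locator's frame.
- carrier: loose aluminium disc 110 mm across, 16 mm thick, 0.4 to 0.85 kg, with one flat 69 mm long on its rim and a central upright post. Origin: centre of the underside, z up. The flat faces midway between its own +x and +y: seated on the long fence, its axes are parallel to the locator's and its origin is at (0.028, 0.008, 0.012) in the locator's frame, 12 mm nearer that fence than groove_center.
- carrier_flat (a point): middle of the carrier's flat, 43 mm from its axis, 8 mm above its underside. With the carrier's centre on groove_center the rim can turn freely within the fences; with the flat within about 0.2 rad of right, it swings flush when pushed squarely to the fence. The carrier slides and turns on the plate against light friction only (1 to 3 N).
- carrier_post (a point): point on the axis of the round steel post (36 mm in diameter, 44 mm collar at its foot), 50 mm above the carrier's underside and 62 mm above the worktop: the height to grip. The bare post runs from 23 to 65 mm above the underside and may be gripped at any angle.
- shoe (a joint): clamp shoe, dark steel block 34 x 43 x 22 mm with a black knob, sliding along the locator's x at y = 0.008. In m: 0 = fully back (front), grows toward the V; its face meets the seated carrier at 0.050 (about 8 mm earlier if the carrier's round rim is on the long fence). Starts at 0 to 0.012; stiff slide (4 N), stays where left; stop at 0.065.
- shoe_knob (a point): point on the axis of the shoe's upright round black knob, 20 mm in diameter, at the height to grip: 56 mm above the worktop; the knob runs from 34 to 69 mm above it and stands 19 mm in front of the shoe's face.
- beaker: plastic beaker, 58 mm wide, 79 mm high, beside the locator; not to be moved.
- vial: capped vial, 27 mm wide, 62 mm high, beside the locator; not to be moved.
- tape_roll: roll of tape lying flat, 82 mm wide, 19 mm high, beside the locator; not to be moved.
Mind the look-alikes: they are no part of the job. There is more than one size of the carrier; the job needs the middle-sized.

How it is judged:
By the outcome, as a careful person would: the job done as asked, in the order asked, and still so for the second after the job is handed in, with the robot touching nothing.
It also fails if it takes over 58 s, if anything falls off the work surface, if the arm or the gripper's body presses on something with over 40 N, if the wrist force passes 120 N, or if a joint passes its speed limit or range.

## Working session

There is one attempt and no reset: what is moved stays moved. The work goes in short steps, Python scripts to look and compute and a shell command to move; the robot and the scene stay as the last step left them, time stands still between calls to the robot, and variables do not carry over. Pictures are saved under pics/ and viewed, and the job is handed in when it is done.

```bash
ls; mkdir -p pics; python3 - <<'E'
from bench import ctrl
import cv2,numpy as np
np.set_printoptions(precision=4,suppress=True)
for n in ["scene","top"]:
    im=ctrl.get_image(n); cv2.imwrite(f"pics/{n}0.png",im[:,:,::-1]); print(n,ctrl.camera_model(n))
print(ctrl.get_state(),ctrl.tip_reach)
E
```

```text
pics
scene {'mtx': array([[570.4804,   0.    , 316.2542],
       [  0.    , 570.4804, 245.3974],
       [  0.    ,   0.    ,   1.    ]]), 'xyz': array([-0.3592, -0.6   ,  0.6637]), 'orientation': array([ 0.9623, -0.5402, -0.8937])}
top {'mtx': array([[457.0077,   0.    , 319.6971],
       [  0.    , 457.0077, 237.3525],
       [  0.    ,   0.    ,   1.    ]]), 'xyz': array([0.5293, 0.0034, 0.9168]), 'orientation': array([ 0.0136, -0.0578, -1.5912])}
{'time': 0.1, 'joint_positions': array([-1.2999,  0.3218, -0.0701,  1.4515,  0.0226,  1.3708, -0.0569]), 'qd': array([ 0.0013, -0.0017, -0.0011, -0.004 ,  0.0005, -0.0013, -0.0007]), 'joint_torque': array([ -0.0003, -49.257 ,  -0.4059, -31.34  ,  -0.0641,   0.0394,
         0.0001]), 'position': array([0.165 , 0.6282, 0.2356]), 'tool_rot': array([-0.4022, -3.1156,  0.0027]), 'ft_force': array([-0.0509, -0.3388, -1.1765]), 'torque': array([ 0.0234, -0.0266,  0.0395]), 'grip_width': 0.9989566142323086} 0.014
```

View pics/scene0.png

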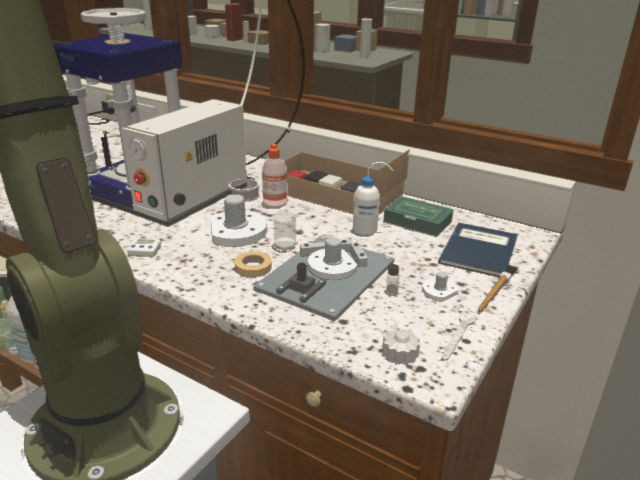

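View pics/top0.png

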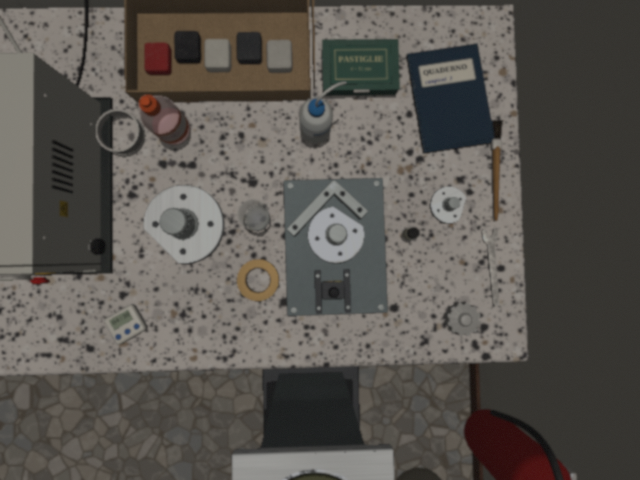

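The three discs with a post in the top view are the large one at (183,223), the middle-sized one in the V-locator at (336,234), and the small one at (448,204). The gear-like knob at (464,319) is not one of them. The middle-sized disc standing in the locator is the carrier. I'll confirm this in an enlarged crop.

```bash
cat > h.py <<'E'
from bench import ctrl
import cv2,numpy as np
from scipy.spatial.transform import Rotation as R
np.set_printoptions(precision=4,suppress=True)
F=np.diag([1.,-1,-1])
def ray(n,u,v):
    c=ctrl.camera_model(n); d=np.linalg.inv(c['mtx'])@np.array([u,v,1.])
    return np.array(c['xyz']),R.from_rotvec(c['orientation']).as_matrix()@(F@d)
def onz(n,u,v,z):
    o,d=ray(n,u,v); return (o+d*(z-o[2])/d[2])
def proj(n,p):
    c=ctrl.camera_model(n); q=F@(R.from_rotvec(c['orientation']).as_matrix().T@(np.asarray(p)-c['xyz'])); q=c['mtx']@q; return q[:2]/q[2]
E
python3 - <<'E'
from h import *
im=cv2.imread('pics/top0.png')
cv2.imwrite('pics/c0.png',cv2.resize(im[170:325,275:395],None,fx=3.8,fy=3.8,interpolation=cv2.INTER_CUBIC))
im=cv2.imread('pics/scene0.png')
cv2.imwrite('pics/c1.png',cv2.resize(im[225:320,250:405],None,fx=5,fy=5,interpolation=cv2.INTER_CUBIC))
E
```

```text
(no output)
```

View pics/c0.png

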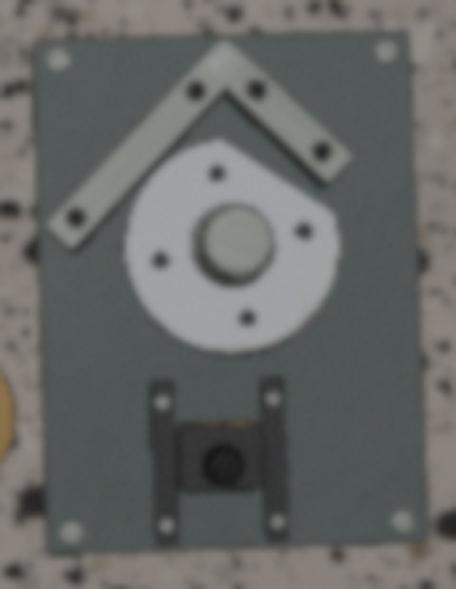

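View pics/c1.png

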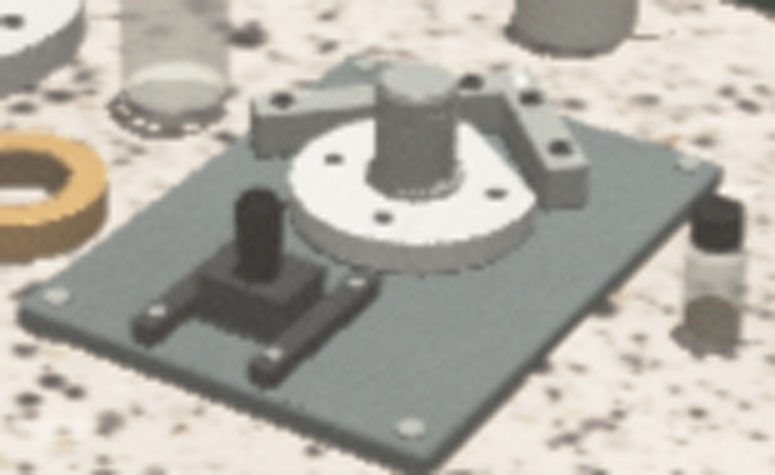

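The crop confirms it: white disc with a post inside the V. The flat now faces up-right, toward the short fence, about 80° clockwise from where it has to be. Now I'll measure.

```bash
cat > meas.py <<'E'
from h import *
import sys
im=cv2.imread(sys.argv[1])
hsv=cv2.cvtColor(im,cv2.COLOR_BGR2HSV)
for p in [(300,200),(350,220),(320,240),(310,210),(336,234),(350,195),(240,180),(333,291)]: print(p,im[p[1],p[0]],hsv[p[1],p[0]])
roi=np.zeros(im.shape[:2],np.uint8); roi[170:325,270:400]=255
# plate: bluish
b,g,r=[im[:,:,i].astype(int) for i in range(3)]
m=((b-r>5)&(b<140)).astype(np.uint8)*255&roi
m=cv2.morphologyEx(m,cv2.MORPH_OPEN,np.ones((3,3)))
cs,_=cv2.findContours(m,cv2.RETR_EXTERNAL,cv2.CHAIN_APPROX_NONE); c=max(cs,key=cv2.contourArea)
hull=cv2.convexHull(c); print('plate',cv2.contourArea(hull),cv2.minAreaRect(hull))
w=np.array([onz('top',*(p[0]+0.0),.012)[:2] for p in hull]).astype(np.float32)
print('plate world',cv2.minAreaRect(w*1000))
E
python3 meas.py pics/top0.png
```

```text
(300, 200) [89 90 85] [84 14 90]
(350, 220) [163 160 158] [108   8 163]
(320, 240) [160 157 155] [108   8 160]
(310, 210) [133 137 135] [ 45   7 137]
(336, 234) [136 140 137] [ 53   7 140]
(350, 195) [114 118 115] [ 53   9 118]
(240, 180) [ 92  97 101] [ 17  23 101]
(333, 291) [36 34 36] [150  14  36]Traceback (most recent call last):
  File "meas.py", line 11, in <module>
    cs,_=cv2.findContours(m,cv2.RETR_EXTERNAL,cv2.CHAIN_APPROX_NONE); c=max(cs,key=cv2.contourArea)
                                                                        ~~~^^^^^^^^^^^^^^^^^^^^^^^^
ValueError: max() iterable argument is empty
```

```bash
cat > meas.py <<'E'
from h import *
import sys
im=cv2.imread(sys.argv[1]); X0,Y0,S=270,165,4
sub=cv2.resize(im[165:330,270:400],None,fx=S,fy=S,interpolation=cv2.INTER_CUBIC)
px=lambda q:(np.array(q)+.5)/S-.5+[X0,Y0]
b,g,r=[cv2.GaussianBlur(sub[:,:,i].astype(np.float32),(0,0),3) for i in range(3)]
def big(m,k=5):
    m=cv2.morphologyEx(m.astype(np.uint8)*255,cv2.MORPH_OPEN,np.ones((k,k)))
    cs,_=cv2.findContours(m,cv2.RETR_EXTERNAL,cv2.CHAIN_APPROX_NONE); return m,max(cs,key=cv2.contourArea)
m,c=big((b-r>0.5)|((g-r>1)),9); cv2.imwrite('pics/m_plate.png',m)
h=cv2.convexHull(c)
w=np.array([onz('top',*px(p[0]),.012)[:2] for p in h]).astype(np.float32)*1000
print('plate',cv2.minAreaRect(w))
v=(b+g+r)/3
m2,c2=big(v>147,9); cv2.imwrite('pics/m_disc.png',m2)
w2=np.array([onz('top',*px(p[0]),.028)[:2] for p in c2]).astype(np.float32)*1000
# robust circle on rim
from scipy.optimize import least_squares
f=lambda p:np.hypot(w2[:,0]-p[0],w2[:,1]-p[1])-55
s=least_squares(f,w2.mean(0),loss='cauchy',f_scale=1); print('disc ctr',s.x,'med res',np.median(abs(f(s.x))))
d=w2-s.x; rr=np.hypot(*d.T); a=np.degrees(np.arctan2(d[:,1],d[:,0]))
fl=rr<51; print('flat pts ang',np.degrees(np.angle(np.exp(1j*np.radians(a[fl])).sum())),fl.sum(),rr.min(),a[fl].min(),a[fl].max())
# knob, dark
E
python3 meas.py pics/top0.png; python3 - <<'E'
import cv2;import numpy as np
a=cv2.imread('pics/m_plate.png');b=cv2.imread('pics/m_disc.png');x=np.hstack([a,b]);cv2.imwrite('pics/mm.png',cv2.resize(x,None,fx=.75,fy=.75))
E
```

```text
plate ((552.8563842773438, -52.25677490234375), (267.28271484375, 200.11073303222656), 0.4490066468715668)
disc ctr [571.458  -51.0414] med res 4.882634927324155
flat pts ang 154.49527425426663 347 44.37358392524872 -179.4436581500965 179.96965255567775
```

View pics/mm.png

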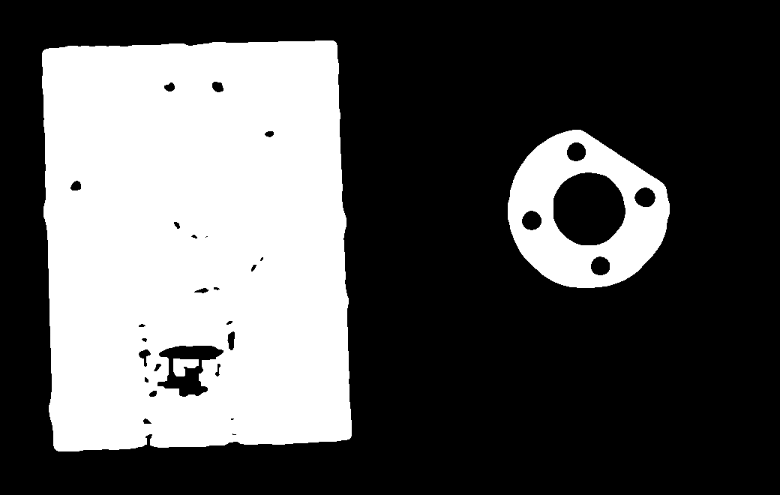

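```bash
cat >> meas.py <<'E'
f=lambda p:np.hypot(w2[:,0]-p[0],w2[:,1]-p[1])-p[2]
s=least_squares(f,[*w2.mean(0),54],loss='cauchy',f_scale=.4); print('disc free',s.x,'med',np.median(abs(f(s.x))))
d=w2-s.x[:2]; rr=np.hypot(*d.T); a=np.degrees(np.arctan2(d[:,1],d[:,0])); fl=rr<s.x[2]-3
l=cv2.fitLine(w2[fl].astype(np.float32),cv2.DIST_HUBER,0,.01,.01).ravel()
n=np.array([-l[1],l[0]]); n*=np.sign(n@(l[2:]-s.x[:2])); print('flat normal deg',np.degrees(np.arctan2(n[1],n[0])),'dist',n@(l[2:]-s.x[:2]))
# fences: bright strips, at z=.034
fm=((v>112)&(cv2.dilate(m2,np.ones((13,13)))==0)).astype(np.uint8)*255
Y,Xg=np.mgrid[:fm.shape[0],:fm.shape[1]]
fm[(m==0)]=0; cv2.imwrite('pics/m_f.png',fm)
E
python3 meas.py pics/top0.png; python3 - <<'E'
import cv2
from bench import ctrl
im=cv2.imread('pics/top0.png')
cv2.imwrite('pics/fz.png',cv2.resize(im[175:245,280:380],None,fx=8,fy=8,interpolation=cv2.INTER_CUBIC))
cv2.imwrite('pics/kz.png',cv2.resize(im[255:320,300:370],None,fx=8,fy=8,interpolation=cv2.INTER_CUBIC))
E
```

```text
plate ((552.8563842773438, -52.25677490234375), (267.28271484375, 200.11073303222656), 0.4490066468715668)
disc ctr [571.458  -51.0414] med res 4.882634927324155
flat pts ang 154.49527425426663 347 44.37358392524872 -179.4436581500965 179.96965255567775
disc free [575.2743 -53.114   51.9561] med 0.30314200549849346
flat normal deg -34.43306 dist 40.34126631205946
```

View pics/m_f.png

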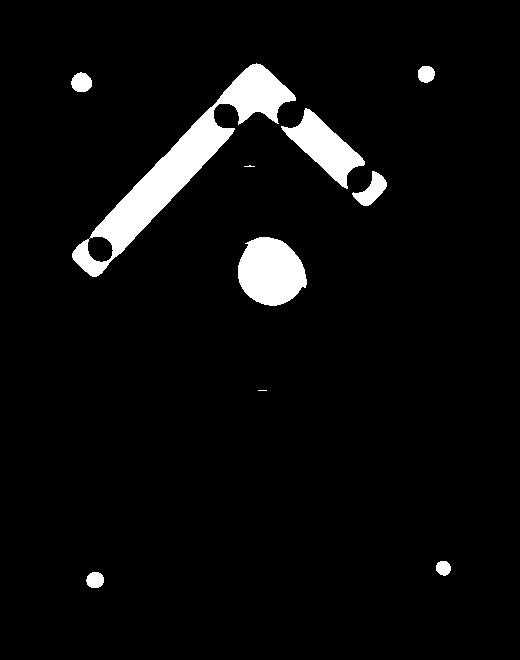

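View pics/fz.png

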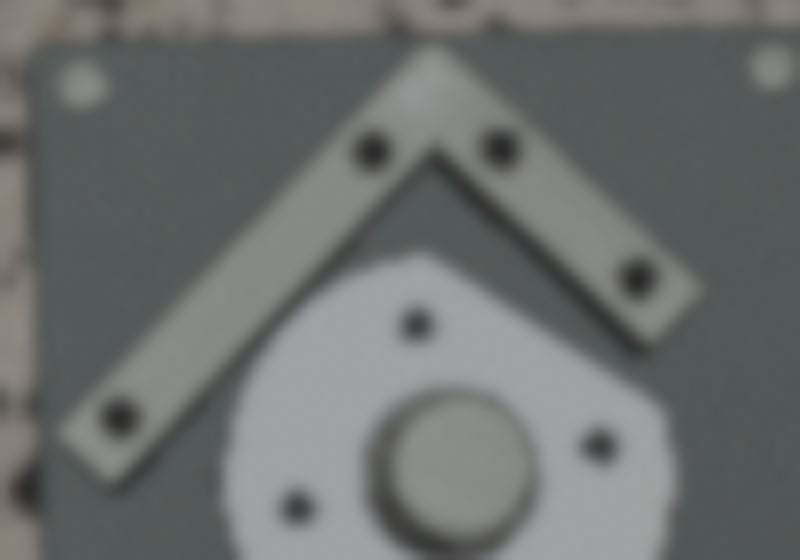

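View pics/kz.png

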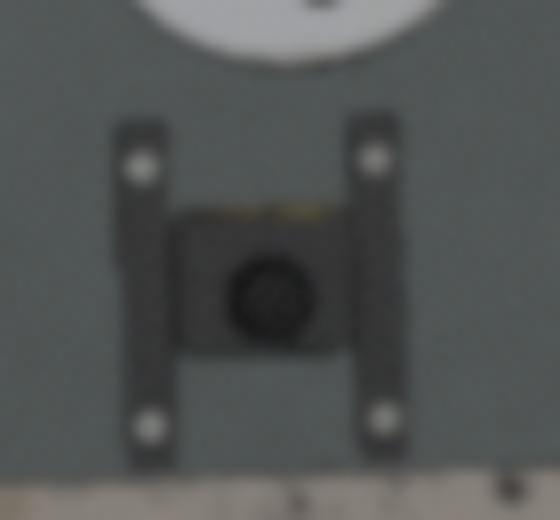

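```bash
python3 - <<'E'
from h import *
ap=onz('top',333.7,193.3,.034); print('apex',ap)
po=onz('top',337.3,233.3,.077); print('post',po, 'scene', onz('scene',333.4,240.4,.077))
kn=onz('top',333.6,291.8,.069); print('knob',kn,'scene',onz('scene',301.6,263.9,.069))
# screws
for q in [(82,82),(426,74),(95,580),(443,568)]:
    print('screw',onz('top',*((np.array(q)+.5)/4-.5+[270,165]),.013))
# fence dirs, top outer edges from fz
f=lambda x,y:onz('top',280+(x+.5)/8-.5,175+(y+.5)/8-.5,.034)[:2]
for nm,a,b in [('longin',(433,150),(117,487)),('shortin',(433,150),(650,345)),('longout',(433,45),(58,432)),('shortout',(433,45),(705,290))]:
    d=f(*b)-f(*a); print(nm,np.degrees(np.arctan2(d[1],d[0])),np.hypot(*d))
E
```

```text
apex [ 0.6543 -0.0509  0.034 ]
post [ 0.574  -0.0532  0.077 ] scene [ 0.5701 -0.0563  0.077 ]
knob [ 0.4662 -0.0444  0.069 ] scene [ 0.4617 -0.047   0.069 ]
screw [0.6751 0.0342 0.013 ]
screw [ 0.6762 -0.1375  0.013 ]
screw [0.4291 0.0323 0.013 ]
screw [ 0.4307 -0.1393  0.013 ]
longin 135.79663546071058 0.11225138011398268
shortin -133.20377921798917 0.07089710186352076
longout 134.9216007301253 0.13110229594960768
shortout -133.2837056648621 0.08907641803605537
```

```bash
cat >> h.py <<'E'
def go(p,yaw,st=None):
    s=st or ctrl.get_state(); M=R.from_rotvec(s['tool_rot'])
    y=np.array([np.cos(yaw),np.sin(yaw),0]); z=np.array([0,0,-1.]); x=np.cross(y,z)
    G=R.from_matrix(np.c_[x,y,z])
    print('shift mm',np.round(M.inv().apply(np.array(p)-s['position'])*1000,1),'turn',np.round((M.inv()*G).as_rotvec(),4))
def stt():
    s=ctrl.get_state(); Y=R.from_rotvec(s['tool_rot']).as_matrix()
    print('t',s['time'],'p',s['position'],'yaw(y)deg',np.degrees(np.arctan2(Y[1,1],Y[0,1])),'tilt',Y[:2,2],'F',s['ft_force'],'M',s['torque'],'w',s['grip_width'],'q',s['joint_positions'])
E
python3 -c "
from h import *
stt(); go([.574,-.053,.17],np.radians(-45)); go([.36,.32,.237],np.radians(10))"
```

```text
t 0.1 p [0.165  0.6282 0.2356] yaw(y)deg 75.2894107086838 tilt [-0.0004 -0.0017] F [-0.0509 -0.3388 -1.1765] M [ 0.0234 -0.0266  0.0395] w 0.9989566142323086 q [-1.2999  0.3218 -0.0701  1.4515  0.0226  1.3708 -0.0569]
shift mm [-568.6 -554.9   66.6] turn [-0.0009  0.0019  2.0994]
shift mm [-266.9 -248.6   -1. ] turn [-0.0015  0.0011  1.1395]
```

```bash
python3 -m handwheel '[[-267,-249,0,0,0,1.14,-1],[-267,-249,0,0,0,1.14,-1],[-267,-249,0,0,0,1.14,-1],[-267,-249,0,0,0,1.14,-1],[-267,-249,0,0,0,1.14,-1],[-267,-249,0,0,0,1.14,-1],[-569,-555,0,0,0,2.1,-1],[-569,-555,0,0,0,2.1,-1],[-569,-555,0,0,0,2.1,-1],[-569,-555,0,0,0,2.1,-1],[-569,-555,0,0,0,2.1,-1],[-569,-555,0,0,0,2.1,-1]]'; python3 -c "
from h import *
stt(); go([.574,-.053,.13],np.radians(-45))"
```

```text
time: 1.6
position: [0.5477, -0.0067, 0.2365]
tool_rot: [-2.904, -1.198, -0.001]
ft_force: [0.8, 0.6, -0.4]
grip_width: 0.994
t 1.6 p [ 0.5477 -0.0067  0.2365] yaw(y)deg -45.149056377482204 tilt [0.0003 0.0006] F [ 0.8394  0.6259 -0.3759] M [-0.0574  0.0849 -0.0151] w 0.9944445515385257 q [-0.6104  0.1071  0.6214  1.7283 -0.0648  1.3263 -0.7641]
shift mm [-14.1  51.4 106.5] turn [-0.0002 -0.0006 -0.0026]
```

```bash
python3 -m handwheel '[[-14,51,20,0,0,0,-1],[-14,51,80,0,0,0,-1],[-14,51,106,0,0,0,-1],[-14,51,106,0,0,0,-1]]' 15; python3 - <<'E'
from h import *
stt(); go([.574,-.053,.06],np.radians(-45))
for n in ["scene","top"]: cv2.imwrite(f"pics/{n}1.png",ctrl.get_image(n)[:,:,::-1])
a=cv2.imread('pics/scene1.png')[150:330,200:440]; cv2.imwrite('pics/s1.png',cv2.resize(a,None,fx=3.3,fy=3.3,interpolation=cv2.INTER_CUBIC))
E
```

```text
time: 2.1
position: [0.5712, -0.0509, 0.128]
tool_rot: [-2.902, -1.2, 0.008]
ft_force: [0.5, 0.0, 1.4]
grip_width: 1.0
t 2.1 p [ 0.5712 -0.0509  0.128 ] yaw(y)deg -45.04782035687348 tilt [-0.0056 -0.0007] F [0.4715 0.0467 1.3795] M [-0.0764  0.0838  0.0052] w 1.000424939581966 q [-0.514   0.2765  0.6471  1.7947 -0.181   1.1361 -0.5938]
shift mm [ 0.8  3.7 68. ] turn [-0.0034  0.0044 -0.0008]
```

View pics/s1.png

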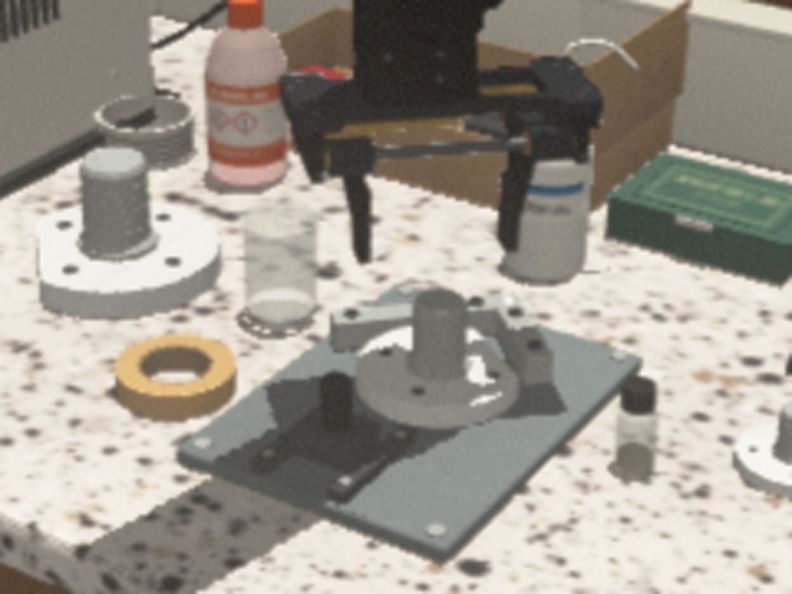

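View pics/top1.png

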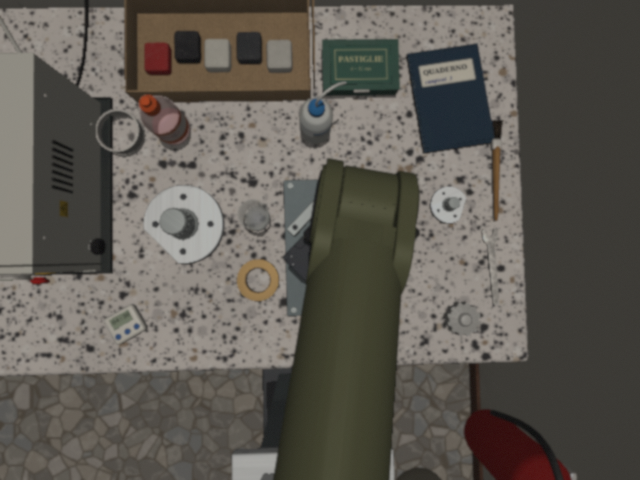

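The fingers stand either side of the post: tips at (365,255) and (512,248) in the crop, post top at (440,300). I'll descend.

```bash
python3 -m handwheel '[[1,3,25,0,0,0,-1],[1,3,50,0,0,0,-1],[1,3,67,0,0,0,-1],[1,3,67,0,0,0,-1],[1,3,67,0,0,0,-1]]' 15; python3 - <<'E'
from h import *
stt(); go([.574,-.053,.06],np.radians(-45))
E
```

```text
time: 2.82
position: [0.5771, -0.0524, 0.0648]
tool_rot: [2.902, 1.201, 0.003]
ft_force: [-0.9, -0.6, 0.7]
grip_width: 1.0
t 2.825 p [ 0.5771 -0.0524  0.0648] yaw(y)deg -45.02910405604457 tilt [0.0021 0.0002] F [-0.8518 -0.5825  0.6981] M [-0.1053  0.0719  0.0257] w 0.9995341967713415 q [-0.4814  0.3614  0.6238  1.8404 -0.246   1.0152 -0.5435]
shift mm [-2.6 -1.8  4.8] turn [ 0.0014 -0.0016 -0.0005]
```

```bash
python3 -m handwheel '[[0,0,2,0,0,0,-1],[0,0,2,0,0,0,0.3],[0,0,2,0,0,0,1],[0,0,2,0,0,0,1],[0,0,2,0,0,0,1],[0,0,2,0,0,0,1]]' 12; python3 - <<'E'
from h import *
stt()
E
```

```text
time: 3.58
position: [0.5761, -0.0524, 0.0616]
tool_rot: [-2.903, -1.201, -0.0]
ft_force: [-0.0, -0.2, -1.1]
grip_width: 0.519
t 3.575 p [ 0.5761 -0.0524  0.0616] yaw(y)deg -45.03059557605 tilt [0.     0.0001] F [-0.0009 -0.1937 -1.0539] M [-0.0139  0.1222 -0.0352] w 0.518648363806458 q [-0.4802  0.3652  0.6224  1.8434 -0.2483  1.0111 -0.5418]
```

```bash
python3 -m handwheel '[[0,0,0,0,0,0,1],[0,0,0,0,0,0,1],[0,0,0,0,0,0,1]]'; python3 - <<'E'
from h import *
stt()
E
```

```text
time: 3.95
position: [0.5762, -0.0525, 0.0616]
tool_rot: [2.903, 1.201, 0.0]
ft_force: [0.3, 0.1, 0.4]
grip_width: 0.41
t 3.95 p [ 0.5762 -0.0525  0.0616] yaw(y)deg -45.03993488581744 tilt [ 0.0003 -0.0001] F [0.315  0.1424 0.3945] M [-0.1216 -0.0482 -0.0203] w 0.40987273282236614 q [-0.4801  0.3652  0.6225  1.8433 -0.2483  1.0109 -0.5418]
```

```bash
python3 -m handwheel '[[0,0,0,0,0,-0.12,1],[0,0,0,0,0,-0.24,1],[0,0,0,0,0,-0.36,1],[0,0,0,0,0,-0.48,1],[0,0,0,0,0,-0.6,1],[0,0,0,0,0,-0.6,1]]' 20; python3 - <<'E'
from h import *
stt()
E
```

```text
time: 4.7
position: [0.576, -0.0523, 0.0616]
tool_rot: [-2.419, -2.004, -0.0]
ft_force: [-0.8, 0.1, 0.2]
grip_width: 0.405
t 4.7 p [ 0.576  -0.0523  0.0616] yaw(y)deg -10.723595119925495 tilt [-0.0001  0.0003] F [-0.7565  0.0644  0.1648] M [-0.0665  0.0819  0.1329] w 0.40488866237473065 q [-0.391   0.3468  0.5135  1.8405 -0.1995  1.0053  0.0173]
```

Low forces, and the carrier is turning freely. I'll continue the remaining ~0.79 rad.

```bash
python3 -m handwheel '[[0,0,0,0,0,-0.12,1],[0,0,0,0,0,-0.24,1],[0,0,0,0,0,-0.36,1],[0,0,0,0,0,-0.48,1],[0,0,0,0,0,-0.6,1],[0,0,0,0,0,-0.7,1],[0,0,0,0,0,-0.79,1],[0,0,0,0,0,-0.79,1],[0,0,0,0,0,-0.79,1]]'; python3 - <<'E'
from h import *
stt()
for n in ["scene","top"]: cv2.imwrite(f"pics/{n}2.png",ctrl.get_image(n)[:,:,::-1])
a=cv2.imread('pics/scene2.png')[200:330,230:430]; cv2.imwrite('pics/s2.png',cv2.resize(a,None,fx=4,fy=4,interpolation=cv2.INTER_CUBIC))
E
```

```text
time: 5.82
position: [0.576, -0.0524, 0.0616]
tool_rot: [-1.464, -2.78, 0.0]
ft_force: [-1.1, -0.5, 0.5]
grip_width: 0.407
t 5.825 p [ 0.576  -0.0524  0.0616] yaw(y)deg 34.46606848182551 tilt [-0.0001  0.    ] F [-1.0549 -0.5112  0.4646] M [-0.0757  0.0216  0.0389] w 0.40702184480111836 q [-0.2804  0.3313  0.3809  1.8365 -0.1441  1.0009  0.7613]
```

View pics/s2.png

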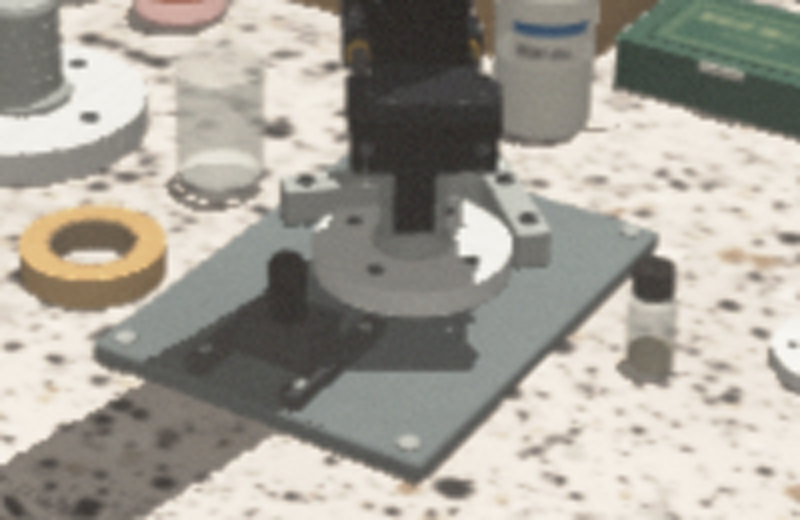

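View pics/top2.png

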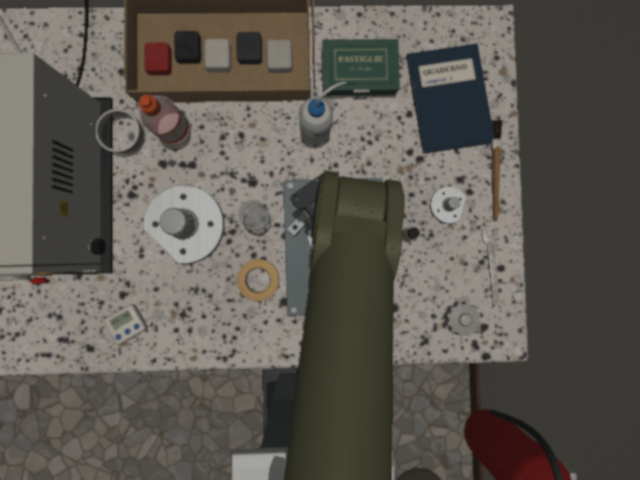

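The flat has turned away from the camera, toward the long fence: the front rim at (410,300) is all round. I'll push it square to the long fence in small steps and watch the force.

```bash
python3 -m handwheel '[[0.5,2.5,0,0,0,0,1],[1,5,0,0,0,0,1],[1.5,7.5,0,0,0,0,1],[1.7,9,0,0,0,0,1],[1.7,9,0,0,0,0,1]]' 10; python3 - <<'E'
from h import *
stt(); s=ctrl.get_state(); u=np.array([np.cos(np.radians(45.45)),np.sin(np.radians(45.45)),0]); v=np.array([-u[1],u[0],0]); print('normal',s['ft_force']@u,'tang',s['ft_force']@v,'adv',(s['position']-[.576,-.0524,0])@u)
E
```

```text
time: 6.55
position: [0.5828, -0.0457, 0.0615]
tool_rot: [1.46, 2.782, 0.0]
ft_force: [-1.1, -1.0, 0.7]
grip_width: 0.408
t 6.55 p [ 0.5828 -0.0457  0.0615] yaw(y)deg 34.6188365804197 tilt [0.0003 0.0001] F [-1.1446 -0.9675  0.7209] M [-0.3834  0.2083 -0.0231] w 0.4077782328601699 q [-0.2864  0.3427  0.3764  1.8214 -0.147   1.0044  0.7534]
normal -1.4924297844010654 tang 0.13691873337251115 adv 0.009538630592974813
```

```bash
cat > fz.py <<'E'
from h import *
stt(); s=ctrl.get_state(); u=np.array([np.cos(np.radians(45.45)),np.sin(np.radians(45.45)),0]); v=np.array([-u[1],u[0],0]); print('normal',s['ft_force']@u,'tang',s['ft_force']@v,'adv',(s['position']-[.576,-.0524,0])@u,'tan',(s['position']-[.576,-.0524,0])@v)
E
python3 -m handwheel '[[0.2,1,0,0,0,0,1],[0.4,2,0,0,0,0,1],[0.4,2,0,0,0,0,1]]' 10;python3 fz.py
python3 -m handwheel '[[0.2,1,0,0,0,0,1],[0.4,2,0,0,0,0,1],[0.4,2,0,0,0,0,1]]' 10;python3 fz.py
```

```text
time: 6.92
position: [0.5841, -0.0443, 0.0616]
tool_rot: [1.46, 2.782, 0.0]
ft_force: [-0.8, -1.5, 1.4]
grip_width: 0.408
t 6.925 p [ 0.5841 -0.0443  0.0616] yaw(y)deg 34.61089456460536 tilt [0.0002 0.0001] F [-0.8294 -1.5329  1.387 ] M [-0.4111  0.229  -0.0245] w 0.4079364386344558 q [-0.2878  0.345   0.3756  1.8183 -0.1476  1.0054  0.7511]
normal -1.6742657539313095 tang -0.48435311401811765 adv 0.011407601092749886 tan -7.841097556868827e-05
time: 7.3
position: [0.5855, -0.0428, 0.0616]
tool_rot: [1.46, 2.782, 0.0]
ft_force: [-0.8, -1.0, 1.3]
grip_width: 0.407
t 7.3 p [ 0.5855 -0.0428  0.0616] yaw(y)deg 34.61813262033803 tilt [0.0002 0.0001] F [-0.8157 -1.0269  1.3314] M [-0.3896  0.269  -0.0246] w 0.4066130081583897 q [-0.2892  0.3475  0.3748  1.815  -0.1483  1.0063  0.7489]
normal -1.3040992872351638 tang -0.13911617325430364 adv 0.01350670011069109 tan -2.069444864930592e-05
```

```bash
python3 -m handwheel '[[0.2,1,0,0,0,0,1],[0.4,2,0,0,0,0,1],[0.4,2,0,0,0,0,1]]' 10;python3 fz.py
python3 -m handwheel '[[0.2,1,0,0,0,0,1],[0.4,2,0,0,0,0,1],[0.4,2,0,0,0,0,1]]' 10;python3 fz.py
```

```text
time: 7.68
position: [0.5857, -0.0428, 0.0615]
tool_rot: [-1.46, -2.78, 0.003]
ft_force: [-4.6, -4.4, 3.4]
grip_width: 0.41
t 7.675 p [ 0.5857 -0.0428  0.0615] yaw(y)deg 34.57331121208837 tilt [-0.0022 -0.0013] F [-4.6043 -4.3774  3.4009] M [-0.9078  0.9742  0.1018] w 0.4097308521809189 q [-0.29    0.3496  0.3752  1.8123 -0.1471  1.0092  0.7468]
normal -6.3495451469496444 tang 0.21027938298303084 adv 0.013653380201466983 tan -0.00021712727970374254
time: 8.05
position: [0.5858, -0.0428, 0.0614]
tool_rot: [-1.461, -2.778, 0.007]
ft_force: [-8.5, -5.9, 6.3]
grip_width: 0.407
t 8.05 p [ 0.5858 -0.0428  0.0614] yaw(y)deg 34.512265825826816 tilt [-0.005  -0.0026] F [-8.5419 -5.861   6.3476] M [-1.3555  1.7482  0.0053] w 0.40680727546075063 q [-0.2909  0.3519  0.3756  1.8098 -0.1462  1.0124  0.7444]
normal -10.169201813856354 tang 1.9756473146809954 adv 0.013764249189705773 tan -0.0002684366772727961
```

Firm stop: the force rose from 1.5 to 10 N with no further advance, 13.7 mm in all. A round rim would have been blocked at the start, so this is the flat on the long fence. Next I'll bring the rim against the short fence, keeping the push on.

```bash
python3 -m handwheel '[[-1,0.2,0,0,0,0,1],[-2,0.4,0,0,0,0,1],[-2,0.4,0,0,0,0,1]]' 10;python3 fz.py
python3 -m handwheel '[[-1,0.2,0,0,0,0,1],[-2,0.4,0,0,0,0,1],[-2,0.4,0,0,0,0,1]]' 10;python3 fz.py
```

```text
time: 8.43
position: [0.5859, -0.0429, 0.0614]
tool_rot: [-1.459, -2.774, 0.007]
ft_force: [-11.3, -2.9, 10.5]
grip_width: 0.405
t 8.425 p [ 0.5859 -0.0429  0.0614] yaw(y)deg 34.53040875135847 tilt [-0.0083 -0.0006] F [-11.3428  -2.9368  10.4994] M [-0.9474  2.688  -0.0617] w 0.40521833955192343 q [-0.2887  0.3544  0.375   1.8065 -0.1487  1.0167  0.7474]
normal -10.050231148809102 tang 6.023065004282513 adv 0.013740311376513263 tan -0.0003969408965371693
time: 8.8
position: [0.5863, -0.0433, 0.0611]
tool_rot: [-1.457, -2.772, 0.007]
ft_force: [-13.5, -2.4, 11.7]
grip_width: 0.407
t 8.8 p [ 0.5863 -0.0433  0.0611] yaw(y)deg 34.556140316355275 tilt [-0.0108  0.0007] F [-13.5477  -2.4469  11.6886] M [-0.5462  3.2775 -0.0613] w 0.40721229261221814 q [-0.2864  0.3574  0.3747  1.8034 -0.1508  1.0199  0.7505]
normal -11.247868860055798 tang 7.938069216592706 adv 0.013648834485996162 tan -0.0009601367258407691
```

```bash
python3 -m handwheel '[[-0.6,-3,0,0,0,0,1],[-0.6,-3,0,0,0,0,1],[-2.6,-2.6,0,0,0,0,1],[-2.6,-2.6,0,0,0,0,1]]' 25;python3 fz.py
python3 -m handwheel '[[-2,0.4,0,0,0,0,1],[-2,0.4,0,0,0,0,1]]' 25;python3 fz.py
```

```text
time: 9.3
position: [0.5864, -0.0437, 0.0611]
tool_rot: [-1.454, -2.773, 0.001]
ft_force: [-11.2, 2.7, 10.5]
grip_width: 0.402
t 9.3 p [ 0.5864 -0.0437  0.0611] yaw(y)deg 34.65877571321477 tilt [-0.0095  0.0043] F [-11.1971   2.7416  10.5229] M [ 0.4236  2.9185 -0.1667] w 0.4018604404035017 q [-0.2829  0.3569  0.3736  1.8038 -0.1546  1.0189  0.7568]
normal -5.9013206899686494 tang 9.902833542873765 adv 0.013557982823488154 tan -0.0013010566415346456
time: 9.55
position: [0.5865, -0.0437, 0.0611]
tool_rot: [-1.452, -2.77, 0.001]
ft_force: [-16.2, 5.9, 14.4]
grip_width: 0.406
t 9.55 p [ 0.5865 -0.0437  0.0611] yaw(y)deg 34.686390887199536 tilt [-0.0128  0.0063] F [-16.2086   5.8751  14.3589] M [ 0.9994  3.6551 -0.1994] w 0.40589693852328634 q [-0.2807  0.3594  0.3731  1.8005 -0.157   1.0233  0.7598]
normal -7.184035992312286 tang 15.67243499563794 adv 0.013570226577763477 tan -0.0014084492620160844
```

```bash
python3 -m handwheel '[[2.5,0.5,0,0,0,0,1],[5,0,0,0,0,0,1],[5,0,0,0,0,0,1],[5,0,0,0,0,0,1]]' 4;python3 fz.py
python3 -m handwheel '[[-0.5,3,0,0,0,0,1],[-0.5,3,0,0,0,0,1],[-0.5,3,0,0,0,0,1]]' 4;python3 fz.py
```

```text
time: 10.05
position: [0.5873, -0.0448, 0.0606]
tool_rot: [-1.46, -2.779, 0.004]
ft_force: [-4.1, -3.6, 0.0]
grip_width: 0.41
t 10.05 p [ 0.5873 -0.0448  0.0606] yaw(y)deg 34.570418829695704 tilt [-0.0038 -0.001 ] F [-4.1254 -3.5612  0.0334] M [-0.8169  1.0076  0.0012] w 0.4101572401743394 q [-0.286   0.3552  0.3754  1.8073 -0.1497  1.0108  0.7517]
normal -5.431960439814578 tang 0.4416738894498451 adv 0.01333803200505177 tan -0.00268024389204846
time: 10.42
position: [0.589, -0.0437, 0.0606]
tool_rot: [-1.459, -2.776, 0.006]
ft_force: [-7.5, -4.7, 3.1]
grip_width: 0.456
t 10.425 p [ 0.589  -0.0437  0.0606] yaw(y)deg 34.55476202408138 tilt [-0.0062 -0.0009] F [-7.4918 -4.7391  3.1262] M [-0.9265  1.6641 -0.0261] w 0.4558182355818692 q [-0.2864  0.3601  0.3747  1.8011 -0.1509  1.0148  0.7501]
normal -8.63297998919832 tang 2.0143412191013272 adv 0.015345917982846766 tan -0.0031302572460221428
```

```bash
python3 -m handwheel '[[0.5,-3,0,0,0,0,1],[0.8,-5,0,0,0,0,1],[0.8,-5,0,0,0,0,1]]' 4;python3 fz.py
```

```text
time: 10.8
position: [0.5868, -0.0443, 0.0608]
tool_rot: [-1.459, -2.781, 0.0]
ft_force: [-0.6, -2.2, -3.8]
grip_width: 0.408
t 10.8 p [ 0.5868 -0.0443  0.0608] yaw(y)deg 34.6205879096743 tilt [-0.0009  0.0002] F [-0.6473 -2.2159 -3.8145] M [-0.4381  0.234   0.0065] w 0.4082715888107836 q [-0.286   0.352   0.3749  1.8108 -0.1501  1.0075  0.7527]
normal -2.033196674659401 tang -1.093222869212006 adv 0.01334749376551992 tan -0.0020415024265127914
```

```bash
python3 -m handwheel '[[0,0,0,0,0,0,0],[0,0,0,0,0,0,-1],[0,0,0,0,0,0,-1],[0,0,0,0,0,0,-1],[0,0,0,0,0,0,-1],[0,0,-20,0,0,0,-1],[0,0,-60,0,0,0,-1],[0,0,-90,0,0,0,-1],[0,0,-120,0,0,0,-1],[0,0,-120,0,0,0,-1]]' 4; python3 - <<'E'
from h import *
stt(); go([.466,-.0445,.18],np.pi/2); go([.45,.09,.18],np.pi/2)
for n in ["scene","top"]: cv2.imwrite(f"pics/{n}3.png",ctrl.get_image(n)[:,:,::-1])
a=cv2.imread('pics/scene3.png')[200:330,230:430]; cv2.imwrite('pics/s3.png',cv2.resize(a,None,fx=4,fy=4,interpolation=cv2.INTER_CUBIC))
E
```

```text
time: 12.05
position: [0.5894, -0.045, 0.1859]
tool_rot: [1.458, 2.776, 0.006]
ft_force: [0.5, -0.8, 0.6]
grip_width: 0.999
t 12.05 p [ 0.5894 -0.045   0.1859] yaw(y)deg 34.591816925504595 tilt [0.0072 0.0005] F [ 0.4744 -0.8288  0.5876] M [-0.018  -0.0138 -0.0145] w 0.9994156064406544 q [-0.3111  0.2267  0.397   1.6913 -0.0933  1.2349  0.7107]
shift mm [  70.5 -101.3    5. ] turn [ 0.0039  0.0064 -0.9671]
shift mm [190.3 -38.1   4.9] turn [ 0.0039  0.0064 -0.9671]
```

View pics/s3.png

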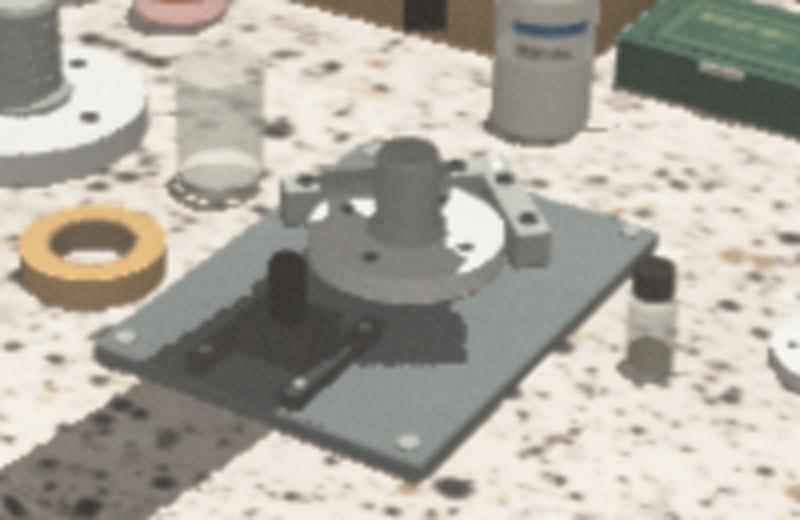

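I'll swing the arm aside for a clear top view.

```bash
python3 -c "
from h import *
go([.42,.22,.2],np.pi/2)"
```

```text
shift mm [312.9  12.6 -17.8] turn [ 0.0009  0.0009 -0.9669]
```

```bash
python3 -m handwheel '[[313,13,-18,0,0,-0.967,-1],[313,13,-18,0,0,-0.967,-1],[313,13,-18,0,0,-0.967,-1],[313,13,-18,0,0,-0.967,-1],[313,13,-18,0,0,-0.967,-1],[313,13,-18,0,0,-0.967,-1],[313,13,-18,0,0,-0.967,-1]]'; python3 - <<'E'
from h import *
stt()
cv2.imwrite(f"pics/top4.png",ctrl.get_image('top')[:,:,::-1])
im=cv2.imread('pics/top4.png')
cv2.imwrite('pics/c4.png',cv2.resize(im[170:325,275:395],None,fx=3.8,fy=3.8,interpolation=cv2.INTER_CUBIC))
E
```

```text
time: 13.02
position: [0.42, 0.2196, 0.1988]
tool_rot: [-0.0, -3.141, 0.002]
ft_force: [-0.1, -0.8, -0.5]
grip_width: 1.004
t 13.025 p [0.42   0.2196 0.1988] yaw(y)deg 89.98393918435026 tilt [-0.0009 -0.0014] F [-0.0598 -0.7899 -0.5099] M [ 0.0103 -0.0431 -0.0042] w 1.0035141871059867 q [-0.6284 -0.0301  0.0884  1.9253  0.0036  1.2478  1.0293]
```

View pics/c4.png

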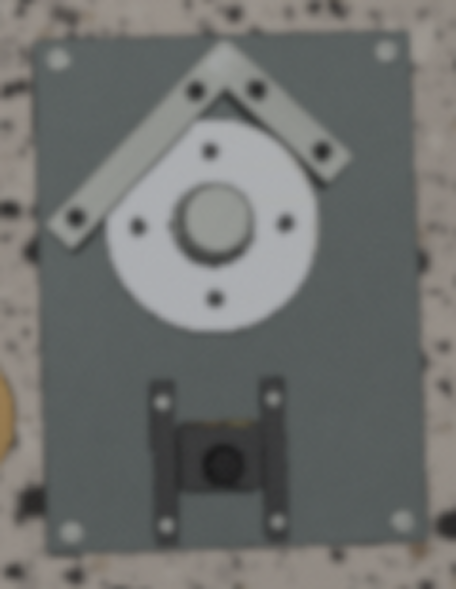

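```bash
python3 meas.py pics/top4.png; python3 - <<'E'
from h import *
im=cv2.imread('pics/top4.png'); X0,Y0,S=300,190,8
sub=cv2.resize(im[190:265,295:370],None,fx=S,fy=S,interpolation=cv2.INTER_CUBIC)
g=cv2.GaussianBlur(cv2.cvtColor(sub,cv2.COLOR_BGR2GRAY),(0,0),4)
# hole centroids: dark spots near expected in crop
H=[]
for (x,y) in [(210,151),(138,226),(286,222),(215,298)]:
    u,v=275+x/3.8,170+y/3.8; cx,cy=(u-295)*S,(v-190)*S
    w=g[int(cy)-24:int(cy)+24,int(cx)-24:int(cx)+24].astype(float); k=np.clip(130-w,0,None); Y,X=np.mgrid[:48,:48]
    a,b=(k*X).sum()/k.sum()+int(cx)-24,(k*Y).sum()/k.sum()+int(cy)-24
    p=onz('top',(a+.5)/S-.5+295,(b+.5)/S-.5+190,.028)[:2]; H.append(p); print(p)
H=np.array(H); d=H[0]-H[3]; e=H[1]-H[2]; print('yaw',np.degrees(np.arctan2(d[1],d[0])),np.degrees(np.arctan2(-e[0],e[1])),'ctr',H.mean(0))
print('post top',onz('top',275+216.5/3.8-.4,170+219/3.8-.4,.077))
E
```

```text
plate ((552.782470703125, -52.29997253417969), (267.5655822753906, 200.14080810546875), 0.6042293906211853)
disc ctr [584.0655 -45.2157] med res 3.356824472294516
flat pts ang -103.77636324364798 207 44.54837627868207 -169.30466298231073 75.0874434609798
disc free [585.5939 -43.2199  52.9369] med 0.22143323430042727
flat normal deg 44.875412 dist 42.090449577010716
[ 0.6237 -0.0429]
[ 0.5856 -0.0051]
[ 0.5859 -0.081 ]
[ 0.5478 -0.0439]
yaw 0.7151743315907815 0.20084143430950657 ctr [ 0.5858 -0.0432]
post top [ 0.5854 -0.0429  0.077 ]
```

The carrier looks seated. Its yaw is 0.46° against the plate's 0.45–0.6°, the flat normal is at 44.9°, and its centre is at (.5857,-.0431). Now the shoe knob.

```bash
python3 -c "
from h import *
go([.466,-.0445,.12],np.pi/2+.008)"
```

```text
shift mm [ -46.2 -263.2   79.2] turn [-0.0012 -0.0008 -0.0105]
```

```bash
python3 -m handwheel '[[-46,-264,0,0,0,-0.01,-1],[-46,-264,0,0,0,-0.01,-1],[-46,-264,0,0,0,-0.01,-1],[-46,-264,0,0,0,-0.01,-1],[-46,-264,0,0,0,-0.01,-1],[-46,-264,40,0,0,-0.01,-1],[-46,-264,79,0,0,-0.01,-1],[-46,-264,79,0,0,-0.01,-1],[-46,-264,79,0,0,-0.01,-1]]'; python3 -c "
from h import *
stt();go([.466,-.0445,.057],np.pi/2+.008)
a=ctrl.get_image('scene')[190:330,220:430,::-1]; cv2.imwrite('pics/s5.png',cv2.resize(a,None,fx=3.8,fy=3.8,interpolation=cv2.INTER_CUBIC))"
```

```text
time: 14.2
position: [0.467, -0.0447, 0.1216]
tool_rot: [-0.013, 3.14, -0.0]
ft_force: [-0.3, 0.2, 0.4]
grip_width: 1.003
t 14.2 p [ 0.467  -0.0447  0.1216] yaw(y)deg 90.46222196812299 tilt [ 0.0012 -0.0003] F [-0.2893  0.2375  0.4375] M [-0.0008  0.0416  0.0181] w 1.0027701070498676 q [-0.3623  0.0208  0.4077  2.0406 -0.0091  1.0807  1.6285]
shift mm [ 1.1  0.2 64.6] turn [-0.0003  0.0012  0.0001]
```

View pics/s5.png

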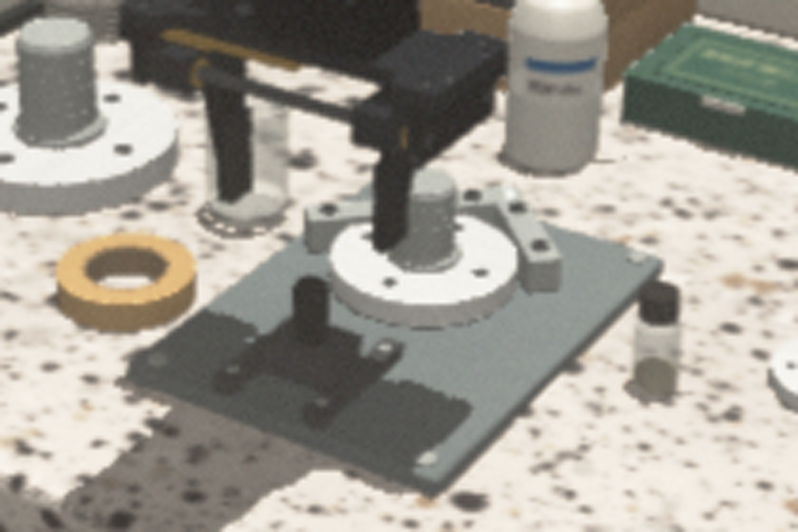

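The fingers (235,195) and (390,245) straddle the knob (310,290), and the carrier is unmoved. I'll descend and close on the knob.

```bash
python3 -m handwheel '[[1,0,25,0,0,0,-1],[1,0,50,0,0,0,-1],[1,0,64,0,0,0,-1],[1,0,64,0,0,0,-1],[1,0,64,0,0,0,0],[1,0,64,0,0,0,1],[1,0,64,0,0,0,1],[1,0,64,0,0,0,1],[1,0,64,0,0,0,1],[1,0,64,0,0,0,1],[1,0,64,0,0,0,1],[1,0,64,0,0,0,1]]' 15; python3 -c "
from h import *
stt()"
```

```text
time: 15.75
position: [0.4653, -0.0452, 0.0565]
tool_rot: [-0.015, 3.141, -0.003]
ft_force: [1.1, -4.3, 0.6]
grip_width: 0.224
t 15.75 p [ 0.4653 -0.0452  0.0565] yaw(y)deg 90.55465994323818 tilt [ 0.0002 -0.002 ] F [ 1.1172 -4.3487  0.5671] M [-1.0613 -0.0122 -0.0384] w 0.22350602275019296 q [-0.3526  0.1107  0.4115  2.1033 -0.0524  0.9371  1.6682]
```

```bash
python3 -m handwheel '[[-4,-1,0,0,0,0,1],[-10,-1,0,0,0,0,1],[-16,-1,0,0,0,0,1],[-22,-1,0,0,0,0,1],[-28,-1,0,0,0,0,1],[-34,-1,0,0,0,0,1],[-38,-1,0,0,0,0,1],[-38,-1,0,0,0,0,1]]' 30; python3 -c "
from h import *
stt()"
```

```text
time: 16.75
position: [0.5032, -0.0449, 0.0565]
tool_rot: [0.015, -3.141, 0.001]
ft_force: [-3.3, -4.2, 2.1]
grip_width: 0.216
t 16.75 p [ 0.5032 -0.0449  0.0565] yaw(y)deg 90.55665498651526 tilt [-0.0006 -0.0006] F [-3.2638 -4.2114  2.0589] M [-0.825   0.5347  0.0529] w 0.21625012894309573 q [-0.3405  0.1925  0.4102  2.0164 -0.0931  0.951   1.6976]
```

```bash
python3 -m handwheel '[[-2,-1,0,0,0,0,1],[-4,-1,0,0,0,0,1],[-4,-1,0,0,0,0,1]]' 30; python3 -c "
from h import *
stt()";python3 -m handwheel '[[-2,0,0,0,0,0,1],[-3,0,0,0,0,0,1],[-3,0,0,0,0,0,1]]' 30; python3 -c "
from h import *
stt()"
```

```text
time: 17.12
position: [0.5073, -0.0449, 0.0565]
tool_rot: [0.016, -3.141, -0.001]
ft_force: [-3.7, -2.1, 3.7]
grip_width: 0.22
t 17.125 p [ 0.5073 -0.0449  0.0565] yaw(y)deg 90.59823727874871 tilt [-0.0001  0.0003] F [-3.7367 -2.0765  3.7272] M [-0.2581  0.7828  0.0419] w 0.21991918135583172 q [-0.3382  0.2006  0.4096  2.0073 -0.098   0.9522  1.7023]
time: 17.5
position: [0.5104, -0.0449, 0.0565]
tool_rot: [-0.016, 3.141, 0.0]
ft_force: [-4.2, -0.0, 2.7]
grip_width: 0.218
t 17.5 p [ 0.5104 -0.0449  0.0565] yaw(y)deg 90.59371351050957 tilt [0.0001 0.0003] F [-4.1726 -0.0291  2.7198] M [-0.1609  0.7301 -0.0305] w 0.21814924520588866 q [-0.3371  0.2068  0.4094  2.0003 -0.1008  0.9534  1.7041]
```

```bash
python3 -m handwheel '[[-1,0,0,0,0,0,1],[-2,0,0,0,0,0,1],[-2,0,0,0,0,0,1]]' 30; python3 -c "
from h import *
stt()";python3 -m handwheel '[[-1,0,0,0,0,0,1],[-2,0,0,0,0,0,1],[-2,0,0,0,0,0,1]]' 30; python3 -c "
from h import *
stt()"
```

```text
time: 17.88
position: [0.5119, -0.0449, 0.0565]
tool_rot: [0.016, -3.141, -0.001]
ft_force: [-4.8, -0.2, 6.0]
grip_width: 0.216
t 17.875 p [ 0.5119 -0.0449  0.0565] yaw(y)deg 90.59381970749519 tilt [-0.0009  0.0005] F [-4.8055 -0.2033  6.019 ] M [ 0.0038  1.1586 -0.0093] w 0.2160172543185209 q [-0.3364  0.2108  0.4092  1.9958 -0.1026  0.9554  1.7053]
time: 18.25
position: [0.5121, -0.0449, 0.0565]
tool_rot: [0.016, -3.136, -0.001]
ft_force: [-11.3, 1.6, 10.1]
grip_width: 0.22
t 18.25 p [ 0.5121 -0.0449  0.0565] yaw(y)deg 90.58464087770624 tilt [-0.0051  0.0009] F [-11.2724   1.5709  10.098 ] M [ 0.0063  2.2323 -0.0042] w 0.21968170338915835 q [-0.3356  0.2143  0.4092  1.992  -0.1041  0.9602  1.7065]
```

The shoe stops at knob x = .512, where I predicted .5118 for a seated carrier, and the force is rising. I'll press a little more, then unload and let go.

```bash
python3 -m handwheel '[[-2,0,0,0,0,0,1],[-4,0,0,0,0,0,1],[-4,0,0,0,0,0,1]]' 40; python3 -c "
from h import *
stt()";python3 -m handwheel '[[3,0,0,0,0,0,1],[5,0,0,0,0,0,1],[5,0,0,0,0,0,1]]' 30; python3 -c "
from h import *
stt()"
```

```text
time: 18.62
position: [0.5124, -0.0449, 0.0564]
tool_rot: [0.015, -3.128, -0.003]
ft_force: [-22.0, -0.1, 22.0]
grip_width: 0.216
t 18.625 p [ 0.5124 -0.0449  0.0564] yaw(y)deg 90.5665743902116 tilt [-0.0135  0.0018] F [-22.0327  -0.1393  22.0386] M [0.0647 4.5463 0.0005] w 0.21602352439481823 q [-0.3339  0.2212  0.4091  1.9844 -0.1071  0.97    1.7089]
time: 19.0
position: [0.5122, -0.0449, 0.0565]
tool_rot: [0.016, -3.139, -0.001]
ft_force: [-7.1, -1.1, 6.5]
grip_width: 0.218
t 19.0 p [ 0.5122 -0.0449  0.0565] yaw(y)deg 90.59226956028743 tilt [-0.0023  0.0007] F [-7.067  -1.0531  6.5453] M [0.0156 1.4859 0.025 ] w 0.21828070087492912 q [-0.336   0.2123  0.4092  1.9942 -0.1034  0.957   1.7059]
```

```bash
python3 -m handwheel '[[1,0,0,0,0,0,1],[1,0,0,0,0,0,0.5],[1,0,0,0,0,0,-1],[1,0,0,0,0,0,-1],[1,0,0,0,0,0,-1],[1,0,0,0,0,0,-1],[1,0,-20,0,0,0,-1],[1,0,-60,0,0,0,-1],[1,0,-100,0,0,0,-1],[1,0,-140,0,0,0,-1],[1,0,-140,0,0,0,-1]]' 5; python3 -c "
from h import *
stt();go([.42,.22,.2],np.pi/2)"
```

```text
time: 20.38
position: [0.5146, -0.0453, 0.2001]
tool_rot: [-0.016, 3.134, 0.001]
ft_force: [0.4, 0.1, -0.3]
grip_width: 0.996
t 20.375 p [ 0.5146 -0.0453  0.2001] yaw(y)deg 90.58218004196773 tilt [0.0072 0.0008] F [ 0.402   0.1445 -0.3055] M [0.0269 0.0164 0.0071] w 0.9955909539326099 q [-0.3664  0.0483  0.4183  1.8483 -0.022   1.2421  1.6394]
shift mm [ 91.9 266.3  -0.4] turn [0.0008 0.0072 0.0102]
```

```bash
python3 -m handwheel '[[92,266,0,0,0,0,-1],[92,266,0,0,0,0,-1],[92,266,0,0,0,0,-1],[92,266,0,0,0,0,-1],[92,266,0,0,0,0,-1],[92,266,0,0,0,0,-1],[92,266,0,0,0,0,-1]]'; python3 - <<'E'
from h import *
for n in ["scene","top"]: cv2.imwrite(f"pics/{n}6.png",ctrl.get_image(n)[:,:,::-1])
im=cv2.imread('pics/top6.png')
a=cv2.resize(im[170:325,275:395],None,fx=3.8,fy=3.8,interpolation=cv2.INTER_CUBIC); cv2.imwrite('pics/c6.png',a)
E
python3 meas.py pics/top6.png
```

```text
time: 21.25
position: [0.4177, 0.2187, 0.1958]
tool_rot: [0.014, -3.141, 0.002]
ft_force: [-0.3, -0.0, -0.5]
grip_width: 1.001
plate ((552.798583984375, -52.3138427734375), (267.5203857421875, 200.1588134765625), 0.6188023090362549)
disc ctr [584.3011 -45.2467] med res 3.3257088088373834
flat pts ang -103.72896679359603 206 44.399333359775 -171.00044929545126 75.35319491830347
disc free [585.7603 -43.3126  52.9671] med 0.21954836726634852
flat normal deg 44.875412 dist 42.037962880595785
```

View pics/c6.png

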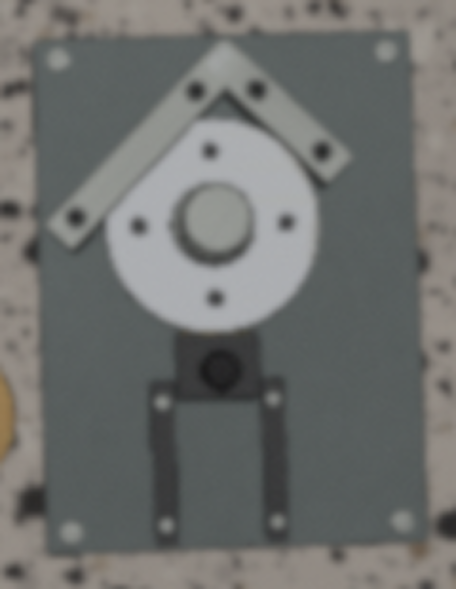

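View pics/scene6.png

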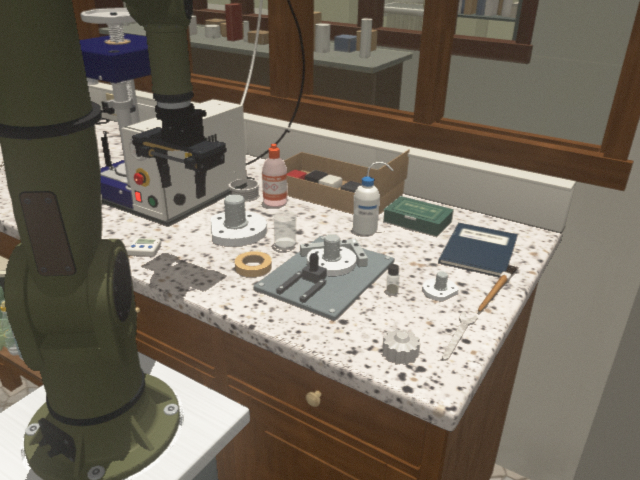

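View pics/top6.png

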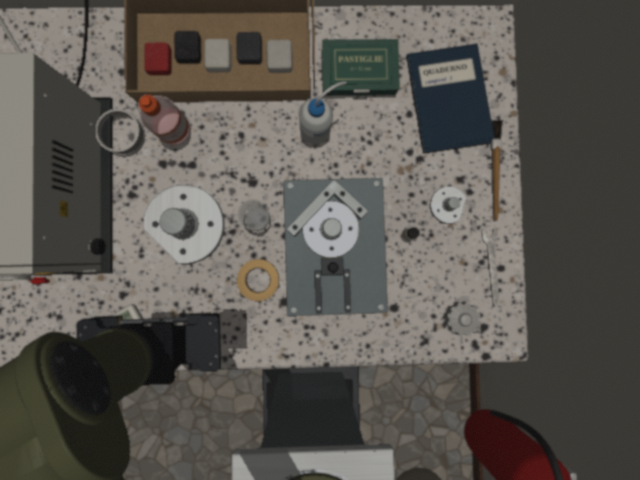

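The shoe's face at (217,332) in the crop meets the carrier's rim. The flat lies along the long fence, and the rim is at the short one near (305,165). In the full top view the beaker (255,217), vial (411,233) and tape roll (258,281) stand where they were, and the gripper is clear. Handing in.

```bash
python3 -c "
from bench import ctrl
print(ctrl.close_job())"
```

```text
the job is handed in; nothing more can be done
None
```

The carrier is seated with its flat on the long fence and clamped by the shoe. I handed the job in at about 21 s; no verdict is reported.

**What I did**
- **Rolling:** I gripped the middle-sized carrier by its post and turned it about 80° counter-clockwise in the groove without lifting it. The force stayed around 1 N.
- **Seating:** I pushed it square to the long fence. It came up against a firm stop after 13.7 mm, with 10 N and no further travel. I then slid it along to a second firm stop on the short fence, at about 16 N.
- **Clamping:** I let go of the post and slid the shoe in by its knob. It stopped at x = 0.512 m, against 0.5118 m worked out from the carrier's measured position. I pressed to 22 N, eased off and let go.

**Last checks**
- **Angle:** the holes in the carrier, measured just before clamping, gave a yaw of 0.46°, averaged from readings of 0.7° and 0.2°. The plate's was 0.45 to 0.6°. The flat's normal read 44.9° before and after clamping, about half a degree from ideal.
- **Position:** after clamping, the fitted centre had moved less than 0.2 mm.
- **Surroundings:** the beaker, vial and tape roll look unmoved by eye, and the gripper touches nothing.

**What disagreed**
- The carrier's centre came out about 1.5 mm further in x than my reading of the fence corner predicted. I put this down to camera calibration.
- The scene and top views differed by 3 to 5 mm on the post and knob at the start. I used the top view and the felt contacts.
- While I pushed with a 4 N grip, the fingers were forced open by about 4 mm, so the pads slipped on the post. The carrier showed no ill effect afterwards.

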